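# Check the air charge of the pump's expansion vessel with a pencil gauge

### The job

Check the air charge of the small blue expansion vessel on the water pump: take the pencil gauge from its white rest, push it squarely onto the vessel's brass valve, and once the rod has come out and stopped keep the gauge seated there for a good second with a steady push of about 20 N (under 16 N it leaks, over 26 N harms the stem). Then draw it off and lay it back in the two notches of the rest with the rod still out, so that the reading can be taken. Do not drop the gauge, keep the gripper off the rod and do not disturb the flasks and the bottle.

Things in the scene. Friction and masses are not known exactly. Their poses are not given: they have to be found in the camera images.
- gauge_grip (a point): centre of the orange ribbed grip sleeve (44 mm long, 16 x 16 mm, flat sides) of the pencil gauge, on its axis; +x runs along the gauge to its chuck, z is up in the rest. 14 mm tube from 75 mm behind this point to the steel chuck (24 mm diameter, 55 to 85 mm ahead); 0.14 kg. Grip the upright sides of the sleeve firmly (40 N or more): the gauge is pushed along its axis
- gauge_mouth (a point): centre of the open mouth of the gauge's chuck, 85 mm ahead (+x) of gauge_grip, same axes. The mouth, 19 mm wide, narrows within 6.5 mm to a straight 10.4 mm bore; a sprung plunger stands on the axis 7 mm inside the mouth, and the bore ends in a hard seat 13.7 mm inside
- gauge_rod (a joint): how far the white marked rod with red end (6 mm thick, cap 9 mm) has come out of the gauge's tail, along the gauge's -x, in m: 0 as found. It comes out 8 mm per mm that the valve pushes the plunger in, until it balances the pressure: 18 to 41 mm, the reading. Friction keeps it out once the gauge is off
- rod_end (a point): centre of the rod's end face, 79 mm behind gauge_grip while the rod is in; moves out with the rod
- vessel: fixed pump skid; origin on the bench under the middle of the blue vessel (88 mm diameter, lying, axis along x 95 mm up, x = -75 to 65 mm). Grey base plate x = -80 to 265 mm, 140 mm wide, 12 mm thick; white pump head and black motor behind, 118 mm high. +x points from the valve into the vessel, z up. A hex nut (ends at x = -85 mm) carries the brass valve stem, which points to -x
- valve_axis (a point): point on the valve stem's axis (stem 7.8 mm thick), 115 mm before the vessel's origin, 95 mm above the bench, axes as vessel: push the gauge on along +x. It marks only the usual end of the stem: stems differ in length and the true end lies up to 9 mm before or behind it, to be felt. The pin gives at a hidden 8 to 14 N; then the chuck seats hard on the rim. Over 26 N harms the stem
- valve_pin (a joint): how far the steel pin in the stem's end is pushed in, in m: 0 shut. It gives only once the rod shows the full pressure, and is about 1.5 to 4.5 mm in when the chuck sits home on the stem (the push then rises steeply above 14 N)
- rest: fixed white rest, origin on the bench: base plate 170 (x) x 75 (y) x 8 mm, two plates 8 mm thick at x = -45 and 45 mm with open 90 degree vee notches, 25 mm wide at their top edges 48 mm above the bench. The gauge's tube lies in both notches along x, axis 45 mm above the bench, sleeve midway between the plates, chuck beyond the +x plate
- flask_a_mid (a point): 30 mm above the foot of a clear glass volumetric flask, 54 mm wide, 108 mm tall; bystander
- flask_b_mid (a point): 30 mm above the foot of a second such flask; bystander
- amber_mid (a point): middle of an amber bottle, 60 mm in diameter, 110 mm tall; bystander
There are look-alikes about, which are no part of the job. Of the things like the part that bears gauge_grip, leave any that is green; of the rest the smaller one is meant.

How it is judged:
By the outcome, as a careful person would: the job done as asked, in the order asked, and still so for the second after the job is handed in, with the robot touching nothing.
It also fails if it takes over 70 s, if anything falls off the work surface, if the arm or the gripper's body presses on something with over 40 N, if the wrist force passes 120 N, or if a joint passes its speed limit or range.

### The arm

A 6-joint arm with a two-finger parallel gripper is mounted at the origin on the work surface. World frame = base frame: x ahead of the robot, y to its left, z up, the work surface at z = 0. Lengths are in m, angles in degrees, forces in N, time in s.
With the tool pointing down it reaches from about 0.275 to 0.975 m from the base axis. Payload 8.4 kg.
Tool frame: the origin (TCP) lies midway between the tips of the shut fingers; the grasp point (between the pads) lies 19 mm behind it; y points along the fingers, z is the direction in which the jaws open and shut, and the axes are right-handed (so a half turn about y gives the same grasp; the last joint's range is limited). The gripper opens to 92 mm and grips with 3 to 60 N. Pads are 20 mm wide; open, the fingers measure 128 mm over their backs; the gripper's body (75 mm by 189 mm) begins 69 mm behind the grasp point.
Start: joints at [-74.221, 20.225, 93.587, -0, 66.188, -0.138], TCP at [0.171, -0.601, 0.215] pointing down, gripper open.
Joint ranges: [-150.9, 150.9], [-52.94, 120.26], [3.33, 152.33], [-74.26, 254.26], [0, 154.13], [-172.89, 172.89]. Speed limits (degrees/s): [127.2, 127.2, 159.86, 180, 180, 180].

### API

Orientations are given as [roll, pitch, yaw] about the fixed x, y, z axes, in that order (R = Rz(yaw) Ry(pitch) Rx(roll)).
In Python, from bench import env gives the robot as it stands.
- The arm moves only by the tool play_rows, never from a script. Its argument "commands" is a list of rows, each a list of 7 numbers: the closure, from 0 (fully open) to 1 (shut), then the shift along the tool's x, y, z normalised to -1 to 1, where 1 is 300 mm, then the turn, a rotation vector about the tool's x, y, z normalised to -1 to 1, where 1 is 120 degrees. In form: [[fingers, dx, dy, dz, ax, ay, az], ...]. A call has 1 to 5 rows; each row is the pose to reach, as a shift and turn from the pose commanded when the call began, along the tool's axes at that moment; what a row does not reach only later rows make up. A row lasts 1/8 s, in which the tool goes at most 62.5 mm and 10.7 degrees, less where a joint would pass 70% of its speed; a pose out of reach is approached as far as the arm can. A call with a number of a shift or a turn outside -1 to 1 is refused whole. A call with a gripper value outside its range is refused whole. The fingers move at their own pace and stop on an object; "newtons" is the grip in N (left out, the last holds). Time passes only in rows, so rows that repeat a pose let the fingers close. It gives the time, the measured TCP pose, the force and the opening at its end, in the units of the state.
- env.get_obs(): the state, without advancing time (a new reading comes with each control period).
- env.capture(name): name is "scene" or "top" or "wrist"; returns a dict with "frame" (384x512x3 uint8, red, green, blue), "z_map" (384x512 float32, m along the optical axis (not along the pixel's ray), 0 where there is no reading), "intrinsics" (3x3 intrinsics, pixels), "cam_to_world" (4x4, takes a point from camera to world coordinates). Camera axes: x right, y down, z forward; pixel columns grow to the right and rows downward; lengths in m; the calibration is good to about 2 mm. A picture is of the moment at which its call begins.
- env.hand_in(): hands the job in, once; it reports no verdict.
The state is a dict: "time_s": time; "joints": joint angles; "qvel": joint speeds; "joint_torque": joint torques, N m; "tcp_pos": TCP position; "tool_rot": TCP orientation; "ft_force": force on the tool from outside, world axes, zero at the start; "wrist_torque": the same for the moment, N m; "gripper_width": finger opening in m.
Only numpy, scipy, OpenCV 4.12 (cv2) and the standard library are available. Lean on these libraries where they do the work, as an engineer would, in place of code of your own. Each camera call takes 0.05 s, during which the arm holds its last target.

## Working session

There is one attempt and no reset: what is moved stays moved. The work goes in short steps, Python scripts to look and compute and a tool call to move; the robot and the scene stay as the last step left them, time stands still between calls to the robot, and variables do not carry over. Pictures are saved under pics/ and viewed, and the job is handed in when it is done.

Besides the shell and the picture viewer there is one more tool, called after "Request:" by a JSON object that holds its "method" and its "body", one argument or row to a line. play_rows: Moves the arm, as the interface text tells. Scaled input: -1 to 1 covers 300 mm each way for a shift and 120 degrees each way for a turn. Its arguments: {"type":"object","properties":{"commands":{"type":"array"},"newtons":{"type":"number"}},"required":["commands"]}

```bash
ls; mkdir -p pics; cat > h.py <<'E'
import numpy as np, cv2
from bench import env
def snap(n,tag):
    d=env.capture(n); np.savez('cap_%s.npz'%tag,**d); cv2.imwrite('pics/%s.png'%tag,d['frame'][:,:,::-1]); return d
def ld(tag): return np.load('cap_%s.npz'%tag)
def px(d,u,v,z=None):
    K=d['intrinsics']; 
    if z is None: z=d['z_map'][int(round(v)),int(round(u))]
    p=np.array([(u-K[0,2])*z/K[0,0],(v-K[1,2])*z/K[1,1],z,1]); return (d['cam_to_world']@p)[:3]
def onz(d,u,v,h):
    T=d['cam_to_world'];a=px(d,u,v,1.0);o=T[:3,3];r=a-o;return o+r*(h-o[2])/r[2]
def proj(d,P):
    T=np.linalg.inv(d['cam_to_world']);c=T[:3,:3]@np.array(P)+T[:3,3];K=d['intrinsics'];return (K@c/c[2])[:2]
def crop(tag,u0,v0,u1,v1,out,s):
    im=cv2.imread('pics/%s.png'%tag)[v0:v1,u0:u1]; cv2.imwrite('pics/%s.png'%out,cv2.resize(im,None,fx=s,fy=s,interpolation=cv2.INTER_CUBIC))
E
python3 - <<'E'
from h import *
for n in ['scene','top','wrist']: snap(n,n+'0')
print(env.get_obs())
E
```

```text
pics
{'time_s': 0.15, 'joints': array([-7.42219203e+01,  2.02539600e+01,  9.36186897e+01,  2.03499615e-04,
        6.61898364e+01, -1.36247176e-01]), 'qvel': array([-0.03145027, -0.09810423, -0.00614962,  0.02065382, -0.04786537,
       -0.09609547]), 'joint_torque': array([ 4.97026122e-04, -5.94205928e+01, -3.34468853e+01,  6.98000402e-02,
        2.04556662e-02, -6.62296065e-05]), 'tcp_pos': array([ 0.17128363, -0.60066782,  0.21403422]), 'tool_rot': array([-9.00624854e+01,  3.34678339e-04, -1.64085756e+02]), 'ft_force': array([-0.56031262,  0.35843735, -0.21018668]), 'wrist_torque': array([ 0.01324084, -0.04972538,  0.00533572]), 'gripper_width': 0.09211302840488635}
```

View pics/scene0.png

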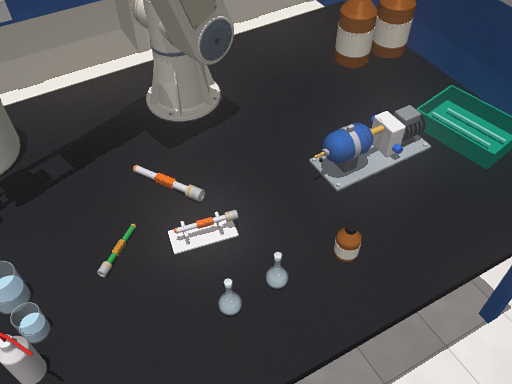

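View pics/top0.png

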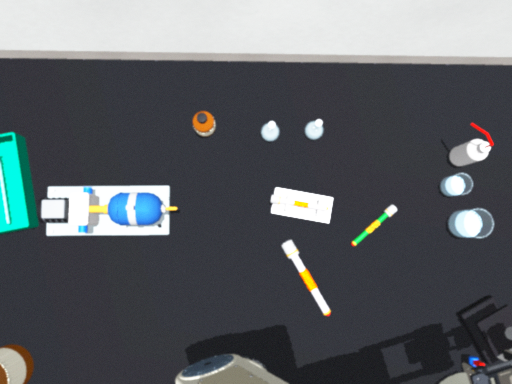

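View pics/wrist0.png

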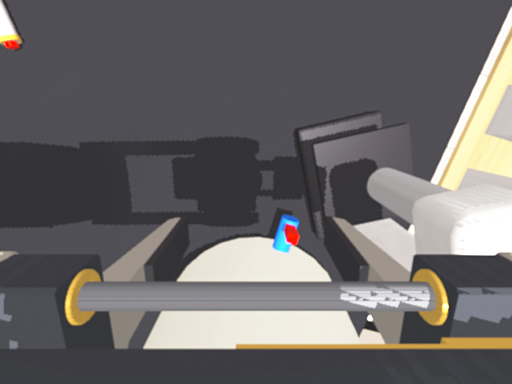

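Gauge candidates in the top image: a large white/orange gauge on the bench at (307,278), a small white/orange gauge in the white rest at (302,205), and a green one at (375,225). The one in the rest fits: it isn't green, it's the smaller of the other two, and it lies in the rest. I'll confirm with crops and measure.

```bash
python3 - <<'E'
from h import *
crop('top0',255,175,350,235,'c1',8); crop('scene0',150,190,260,260,'c2',7); crop('top0',30,170,190,250,'c3',5); crop('scene0',290,110,440,200,'c4',5)
d=ld('top0')
for n,(u,v) in dict(grip=(302,205),rest=(302,216),ves=(135,208),stem=(174,209),fa=(271,126),fb=(316,122),amb=(204,118),bench=(250,180)).items(): print(n,px(d,u,v).round(4))
print(d['cam_to_world'].round(3),d['intrinsics'])
E
```

```text
grip [ 0.5488 -0.1859  0.0491]
rest [ 0.5195 -0.1912  0.0055]
ves [0.5336 0.2549 0.144 ]
stem [0.5338 0.1632 0.0964]
fa [ 0.7596 -0.0957  0.1063]
fb [ 0.7716 -0.2182  0.1074]
amb [0.7798 0.0857 0.1067]
bench [ 0.6248 -0.0402 -0.0051]
[[ 0.003 -0.996  0.09   0.474]
 [-1.    -0.005 -0.028 -0.031]
 [ 0.029 -0.09  -0.996  1.292]
 [ 0.     0.     0.     1.   ]] [[445.28031489   0.         259.40598301]
 [  0.         445.28031489 191.49256273]
 [  0.           0.           1.        ]]
```

View pics/c1.png

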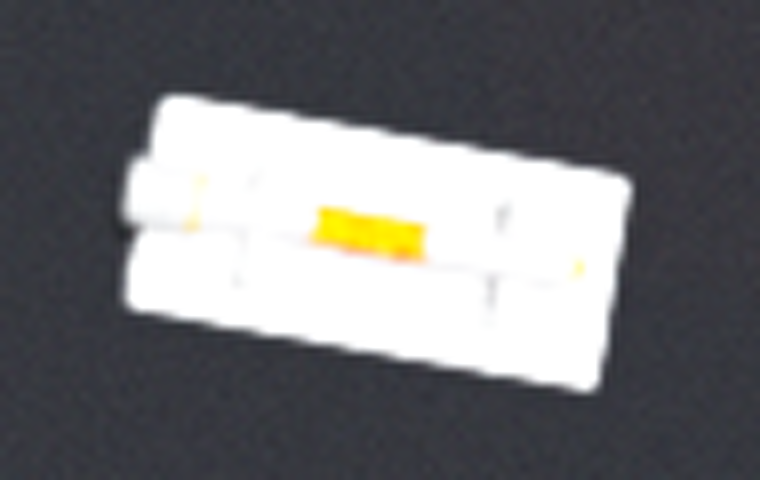

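View pics/c2.png

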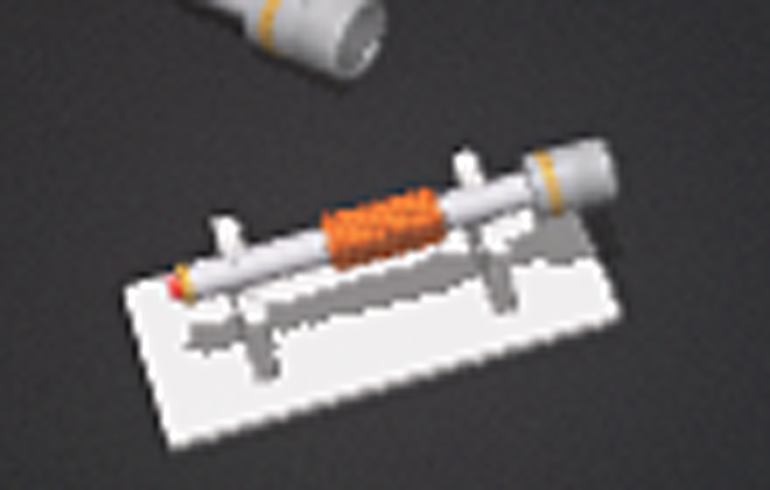

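View pics/c3.png

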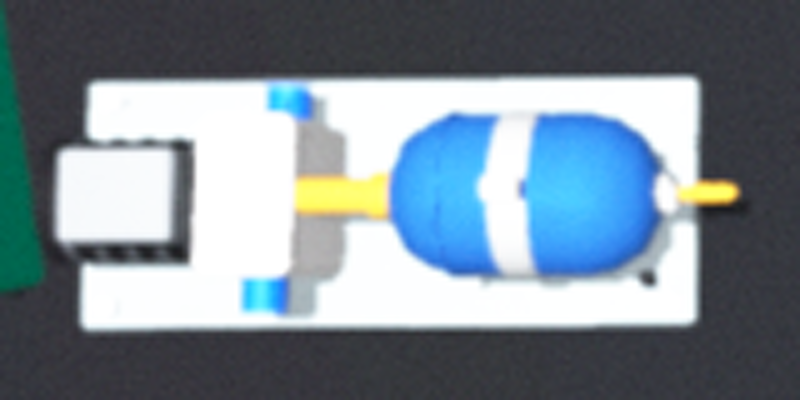

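View pics/c4.png

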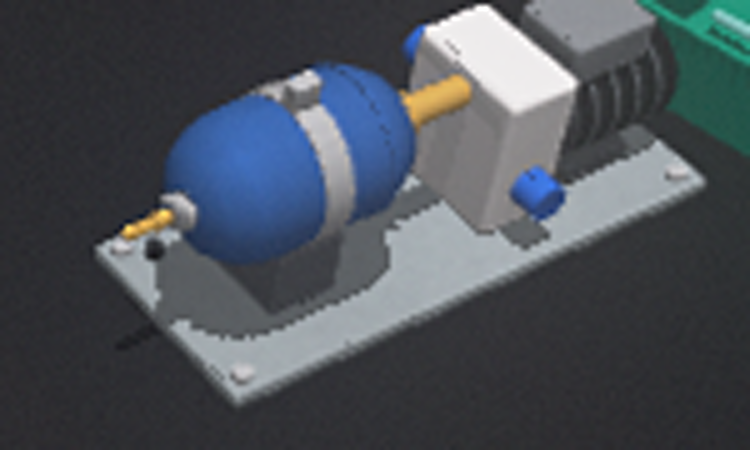

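```bash
python3 - <<'E'
from h import *
d=ld('top0'); s=ld('scene0')
f=lambda x,y:(30+x/5-.4,170+y/5-.4)
P=[onz(d,*f(*p),.012) for p in [(698,75),(698,323),(82,330),(90,80)]]
for p in P: print(p.round(4))
for a,b in [(0,3),(1,2)]: v=P[b]-P[a]; print('yaw',np.degrees(np.arctan2(v[1],v[0])),np.linalg.norm(v))
v=P[0]-P[1]; print('width',np.linalg.norm(v), np.degrees(np.arctan2(v[1],v[0]))+90)
print('stem',onz(d,*f(740,192),.095),onz(d,*f(690,192),.095))
g=lambda x,y:(255+x/8-.44,175+y/8-.44)
for n,q in dict(mouth=(127,193),grip=(370,233),tailring=(580,268)).items(): print(n,onz(d,*g(*q),.045).round(4))
R=[onz(d,*g(*p),.008) for p in [(165,93),(632,178),(600,392),(125,305)]]
for p in R: print('rest',p.round(4))
print('restmean',np.mean(R,0)); v=R[0]-R[1];print(np.degrees(np.arctan2(v[1],v[0])),np.linalg.norm(v)); v=R[3]-R[2];print(np.degrees(np.arctan2(v[1],v[0])))
h=lambda x,y:(150+x/7-.43,190+y/7-.43)
for n,q in dict(mouth=(600,172),grip=(385,228),tail=(185,285)).items(): print('sc',n,onz(s,*h(*q),.045).round(4))
k=lambda x,y:(290+x/5-.4,110+y/5-.4)
print('sc stem',onz(s,*k(127,233),.095),onz(s,*k(165,215),.095))
R=[onz(s,*h(*p),.008) for p in [(125,288),(172,447),(622,315)]]
print(np.array(R),(R[0]+R[2])/2)
P=[onz(s,*k(*p),.012) for p in [(97,248),(238,402),(706,182)]];print(np.array(P))
# depth stats
z=d['z_map']; pts=np.array([px(d,u,v) for u in range(280,326) for v in range(190,218) if z[v,u]>0]); 
t=pts[(pts[:,2]>.035)]; print(len(t),t.mean(0))
for (u,v) in [(100,280),(230,250),(400,160),(180,150)]: print(px(d,u,v)[2])
E
```

```text
[0.6081 0.192  0.012 ]
[0.4662 0.1891 0.012 ]
[0.4614 0.535  0.012 ]
[0.6033 0.5369 0.012 ]
yaw 90.79991985030547 0.3448509042577154
yaw 90.79171259799304 0.3459027141513444
width 0.141953381518155 91.18393593637013
stem [0.53654907 0.15392213 0.095     ] [0.53643918 0.18054532 0.095     ]
mouth [ 0.5664 -0.0975  0.045 ]
grip [ 0.5527 -0.1831  0.045 ]
tailring [ 0.5407 -0.2572  0.045 ]
rest [ 0.6056 -0.1133  0.008 ]
rest [ 0.5755 -0.2832  0.008 ]
rest [ 0.4979 -0.2707  0.008 ]
rest [ 0.5286 -0.0988  0.008 ]
restmean [ 0.55190186 -0.19150173  0.008     ]
79.95370164190479 0.1725816385074925
79.8474841330004
sc mouth [ 0.5687 -0.1013  0.045 ]
sc grip [ 0.553  -0.1808  0.045 ]
sc tail [ 0.5407 -0.2538  0.045 ]
sc stem [0.53546018 0.16094605 0.095     ] [0.5341794  0.18647691 0.095     ]
[[ 0.50251941 -0.26660529  0.008     ]
 [ 0.57670585 -0.27968893  0.008     ]
 [ 0.6049822  -0.11316179  0.008     ]] [ 0.55375081 -0.18988354  0.008     ]
[[0.46944614 0.19273239 0.012     ]
 [0.60860816 0.19283265 0.012     ]
 [0.6038818  0.53560526 0.012     ]]
335 [ 0.55230421 -0.18652868  0.04896773]
0.000251418113599744
-0.0010349707516188467
-0.003022960795664442
-0.003284837995713774
```

```bash
cat >> h.py <<'E'
from scipy.spatial.transform import Rotation as Ro
def Rm(rpy): return Ro.from_euler('xyz',rpy,degrees=True)
def row(pos,rpy,cmd=None):
    """scaled row to reach pos,rpy from cmd pose (default measured)"""
    o=env.get_obs()
    p0,r0=cmd if cmd else (o['tcp_pos'],o['tool_rot'])
    R0=Rm(r0); d=R0.inv().apply(np.array(pos)-np.array(p0))/.3
    t=(R0.inv()*Rm(rpy)).as_rotvec(degrees=True)/120
    print('row',d.round(4),t.round(4))
def st():
    o=env.get_obs(); print('t',round(o['time_s'],2),'tcp',o['tcp_pos'].round(4),'rot',o['tool_rot'].round(2),'F',o['ft_force'].round(2),'w',round(o['gripper_width'],4),'j',o['joints'].round(1))
E
python3 - <<'E'
from h import *
row((.553,-.185,.16),(-90,0,-100))
E
```

```text
row [-1.6035  0.1812 -0.9834] [ 5.00e-04 -5.34e-01 -3.00e-04]
```

Request:
{"method": "play_rows", "body": {
  "commands": [
    [0,-0.8,0.1,-0.49,0,-0.267,0],
    [0,-0.8,0.1,-0.49,0,-0.267,0],
    [0,-0.8,0.1,-0.49,0,-0.267,0],
    [0,-0.8,0.1,-0.49,0,-0.267,0],
    [0,-0.8,0.1,-0.49,0,-0.267,0]
  ]
}}

```text
time_s: 0.78
tcp_pos: [0.3632, -0.3914, 0.1842]
tool_rot: [-90.0, 0.0, -131.9]
ft_force: [0.4, 0.7, 0.5]
gripper_width: 0.092
```

```bash
python3 - <<'E'
from h import *
st();row((.553,-.185,.16),(-90,0,-100))
E
```

```text
t 0.78 tcp [ 0.3632 -0.3914  0.1842] rot [-9.0040e+01  3.0000e-02 -1.3194e+02] F [0.38 0.74 0.51] w 0.092 j [-47.3  14.1 106.5   0.   59.5  -5.4]
row [-0.9345  0.081   0.0109] [ 0.0003 -0.2661 -0.0003]
```

Request:
{"method": "play_rows", "body": {
  "commands": [
    [0,-0.9345,0.081,0.011,0,-0.266,0],
    [0,-0.9345,0.081,0.011,0,-0.266,0],
    [0,-0.9345,0.081,0.011,0,-0.266,0],
    [0,-0.9345,0.081,0.011,0,-0.266,0],
    [0,-0.9345,0.081,0.011,0,-0.266,0]
  ]
}}

```text
time_s: 1.4
tcp_pos: [0.5537, -0.1853, 0.1598]
tool_rot: [-90.0, 0.0, -100.0]
ft_force: [-0.1, -1.6, -0.1]
gripper_width: 0.0918
```

Request:
{"method": "play_rows", "body": {
  "commands": [
    [0,0,0,0,0,0,0],
    [0,0,0,0,0,0,0]
  ]
}}

```text
time_s: 1.65
tcp_pos: [0.5514, -0.1882, 0.1601]
tool_rot: [-90.0, -0.0, -100.1]
ft_force: [-0.2, 0.3, -0.2]
gripper_width: 0.0915
```

```bash
python3 - <<'E'
from h import *
st();snap('wrist','w1')
E
```

```text
t 1.65 tcp [ 0.5514 -0.1882  0.1601] rot [-9.0050e+01 -1.0000e-02 -1.0011e+02] F [-0.21  0.27 -0.24] w 0.0915 j [-19.   19.8 101.8  -0.   58.4  -8.9]
```

View pics/w1.png

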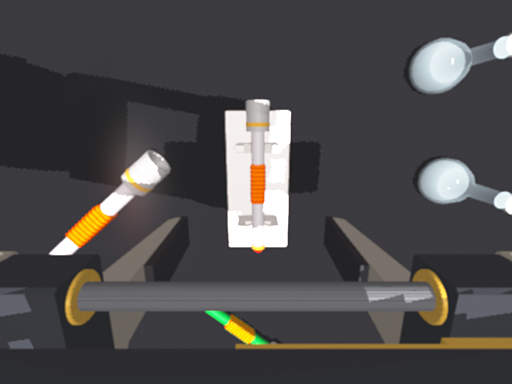

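The wrist view shows the small orange gauge in the rest, chuck at (258,105), sleeve centre (258,184) and red tail (258,247). It runs parallel to the finger plane.

```bash
python3 - <<'E'
from h import *
d=ld('w1'); crop('w1',215,90,305,260,'w1c',4.5)
for q in [(258,101),(258,184),(258,203),(258,165),(258,246)]: print(q,onz(d,*q,.050).round(4), px(d,*q).round(4))
z=d['z_map']
im=d['frame'].astype(int); m=(im[:,:,0]>im[:,:,2]+80); m[:,:240]=0;m[:,280:]=0;m[:160]=0;m[206:]=0
v,u=np.nonzero(m);print(u.min(),u.max(),v.min(),v.max(),u.mean(),v.mean())
P=np.array([px(d,a,b) for a,b in zip(u,v)]);print(P.mean(0),onz(d,u.mean(),v.mean(),.052),np.median(P[:,2]),P.max(0))
for lo,hi in[(165,175),(195,204)]:
  k=(v>=lo)&(v<hi);print(u[k].mean(),v[k].mean(),onz(d,u[k].mean(),v[k].mean(),.052))
print(proj(d,env.get_obs()['tcp_pos']))
E
```

```text
(258, 101) [ 0.5692 -0.0995  0.05  ] [ 0.5691 -0.0999  0.0563]
(258, 184) [ 0.5546 -0.1821  0.05  ] [ 0.5547 -0.1814  0.0526]
(258, 203) [ 0.551  -0.2029  0.05  ] [ 0.5511 -0.2022  0.052 ]
(258, 165) [ 0.5582 -0.162   0.05  ] [ 0.5582 -0.1618  0.0515]
(258, 246) [ 0.5421 -0.2529  0.05  ] [ 0.5423 -0.2519  0.0522]
250 264 164 203 257.3210332103321 183.37822878228783
[ 0.55412656 -0.18071486  0.05281982] [ 0.55411242 -0.18080404  0.052     ] 0.05248391435422525 [ 0.56433136 -0.11720619  0.32990155]
257.34265734265733 169.48951048951048 [ 0.55672085 -0.16621039  0.052     ]
257.0603448275862 198.93965517241378 [ 0.55085583 -0.1975853   0.052     ]
[255.78968296 231.41865645]
```

View pics/w1c.png

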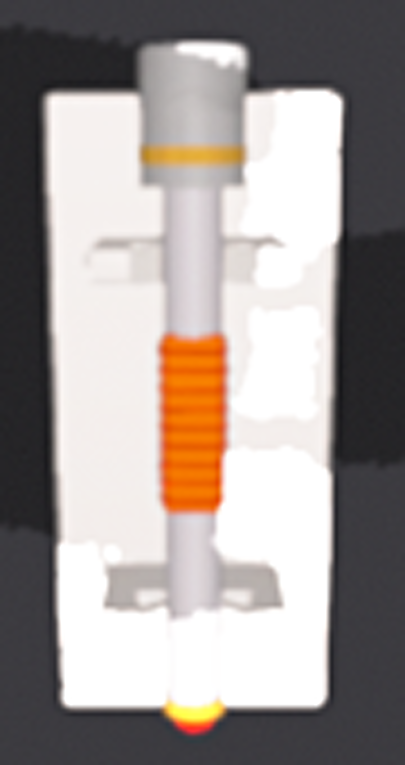

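```bash
python3 - <<'E'
from h import *
st();row((.554,-.183,.1),(-90,0,-100));row((.554,-.183,.027),(-90,0,-100))
E
```

```text
t 1.7 tcp [ 0.5513 -0.1886  0.1602] rot [-9.0030e+01 -1.0000e-02 -1.0016e+02] F [-0.15 -0.12  0.23] w 0.0919 j [-19.   19.8 101.8  -0.   58.4  -8.9]
row [-0.0201  0.2007  0.0058] [ 0.0003 -0.0013  0.0001]
row [-0.0202  0.444   0.006 ] [ 0.0003 -0.0013  0.0001]
```

Request:
{"method": "play_rows", "body": {
  "commands": [
    [0,-0.02,0.1,0.006,0,0,0],
    [0,-0.02,0.2,0.006,0,0,0],
    [0,-0.02,0.33,0.006,0,0,0],
    [0,-0.02,0.443,0.006,0,0,0],
    [0,-0.02,0.443,0.006,0,0,0]
  ]
}}

```text
time_s: 2.33
tcp_pos: [0.5523, -0.1828, 0.0255]
tool_rot: [-90.3, 0.0, -100.2]
ft_force: [-0.8, -0.4, 0.5]
gripper_width: 0.092
```

Request:
{"method": "play_rows", "body": {
  "commands": [
    [0,0,0,0,0,0,0],
    [0.5,0,0,0,0,0,0],
    [0.5,0,0,0,0,0,0]
  ],
  "newtons": 50
}}

```text
time_s: 2.7
tcp_pos: [0.5556, -0.1826, 0.0286]
tool_rot: [-89.9, -0.0, -100.1]
ft_force: [0.1, 0.5, 0.3]
gripper_width: 0.0741
```

```bash
python3 - <<'E'
from h import *
st();snap('wrist','w2');snap('scene','s2')
crop('s2',130,130,300,270,'s2c',4)
E
```

```text
t 2.7 tcp [ 0.5556 -0.1826  0.0286] rot [-8.9890e+01 -2.0000e-02 -1.0013e+02] F [0.06 0.46 0.28] w 0.0741 j [-18.3  30.1 106.2  -0.   43.6  -8.2]
```

View pics/w2.png

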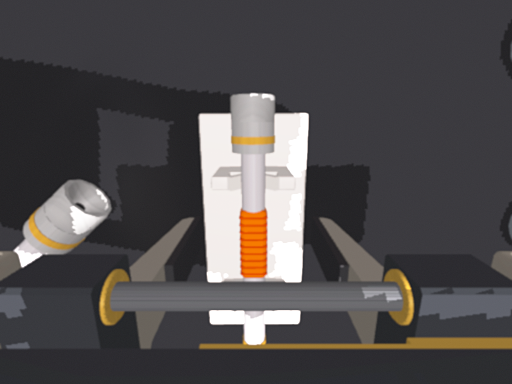

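View pics/s2c.png

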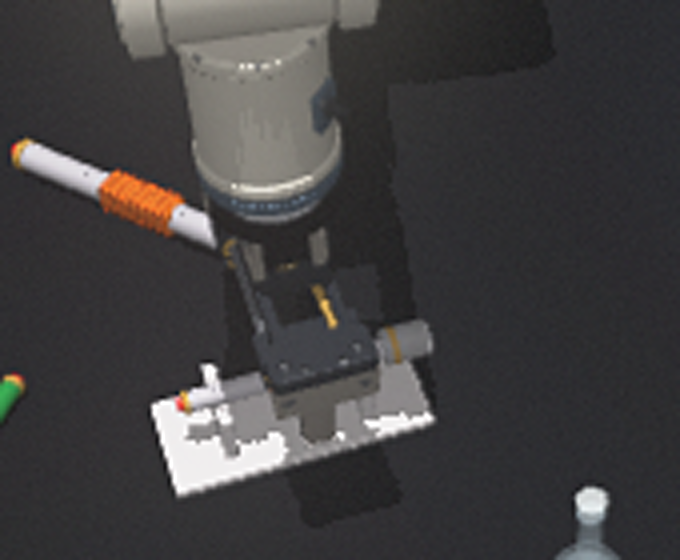

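Request:
{"method": "play_rows", "body": {
  "commands": [
    [0.7,0,0.006,-0.003,0,0,0],
    [0.8,0,0.006,-0.003,0,0,0],
    [0.8,0,0.006,-0.003,0,0,0]
  ]
}}

```text
time_s: 3.18
tcp_pos: [0.554, -0.182, 0.0255]
tool_rot: [-90.0, 0.0, -100.1]
ft_force: [-0.4, 0.4, -0.7]
gripper_width: 0.0361
```

```bash
python3 - <<'E'
from h import *
st();snap('wrist','w3')
crop('w3',150,80,370,330,'w3c',3)
E
```

```text
t 3.17 tcp [ 0.554  -0.182   0.0255] rot [ -90.01    0.   -100.12] F [-0.37  0.35 -0.7 ] w 0.0361 j [-18.3  30.3 106.4   0.   43.3  -8.2]
```

View pics/w3c.png

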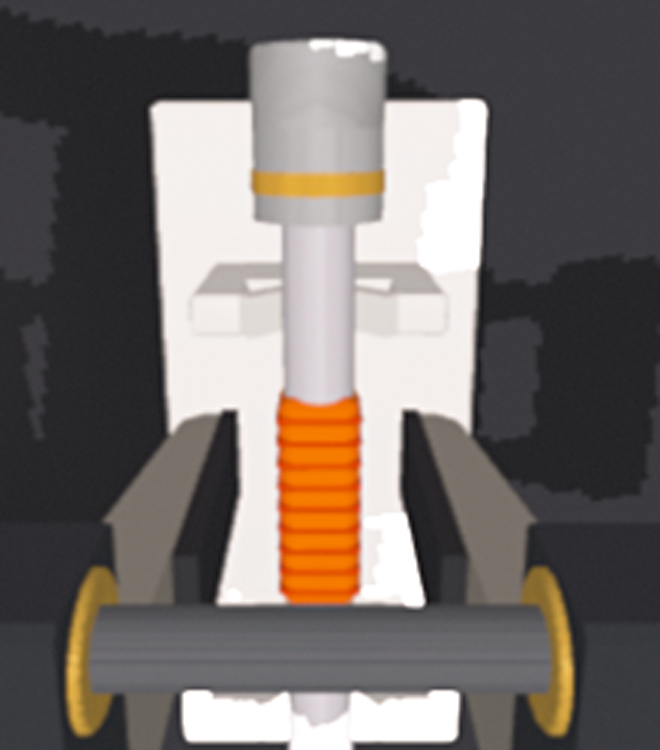

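Well centred. Closing.

Request:
{"method": "play_rows", "body": {
  "commands": [
    [1,0,0,0,0,0,0],
    [1,0,0,0,0,0,0],
    [1,0,0,0,0,0,0],
    [1,0,0,0,0,0,0]
  ],
  "newtons": 55
}}

```text
time_s: 3.72
tcp_pos: [0.5539, -0.1821, 0.0256]
tool_rot: [-90.0, 0.0, -100.1]
ft_force: [-0.5, -0.1, 0.1]
gripper_width: 0.0152
```

```bash
python3 - <<'E'
from h import *
st()
snap('wrist','w4')
crop('w4',150,80,370,330,'w4c',3)
E
```

```text
t 3.73 tcp [ 0.5539 -0.1821  0.0256] rot [ -90.01    0.   -100.12] F [-0.49 -0.15  0.1 ] w 0.0152 j [-18.3  30.3 106.4  -0.   43.4  -8.2]
```

View pics/w4c.png

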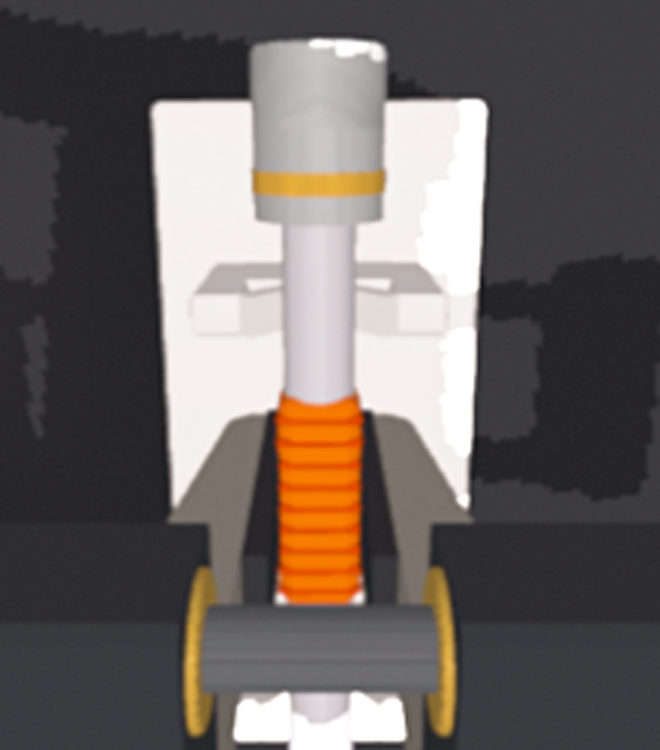

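Request:
{"method": "play_rows", "body": {
  "commands": [
    [1,0,-0.05,0,0,0,0],
    [1,0,-0.15,0,0,0,0],
    [1,0,-0.25,0,0,0,0],
    [1,0,-0.3,0,0,0,0],
    [1,0,-0.3,0,0,0,0]
  ]
}}

```text
time_s: 4.4
tcp_pos: [0.5548, -0.1824, 0.1168]
tool_rot: [-89.9, -0.0, -100.1]
ft_force: [-0.6, 0.1, -1.7]
gripper_width: 0.0156
```

```bash
python3 - <<'E'
from h import *
st();row((.5365,.02,.09),(-90,0,-89.2))
snap('scene','s4')
crop('s4',130,130,300,270,'s4c',4)
E
```

```text
t 4.4 tcp [ 0.5548 -0.1824  0.1168] rot [-8.9860e+01 -2.0000e-02 -1.0013e+02] F [-0.55  0.09 -1.71] w 0.0156 j [-18.3  22.9 103.7   0.   53.3  -8.2]
row [-0.6534  0.0889 -0.1787] [-0.0011 -0.0911  0.0003]
```

View pics/s4c.png

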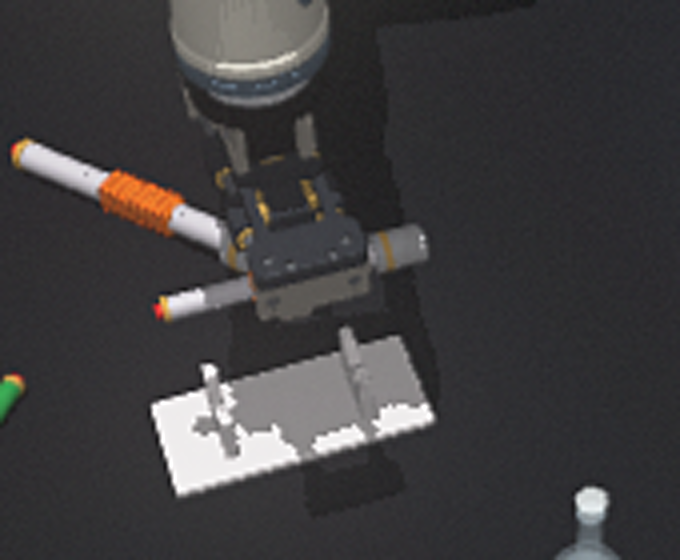

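The gauge came up cleanly with the arm. Moving it in front of the valve.

Request:
{"method": "play_rows", "body": {
  "commands": [
    [1,-0.15,0,-0.04,0,-0.025,0],
    [1,-0.3,0,-0.08,0,-0.05,0],
    [1,-0.45,0,-0.125,0,-0.07,0],
    [1,-0.58,0.03,-0.16,0,-0.0911,0],
    [1,-0.653,0.06,-0.179,0,-0.0911,0]
  ]
}}

```text
time_s: 5.08
tcp_pos: [0.5343, 0.022, 0.0961]
tool_rot: [-90.1, 0.0, -89.1]
ft_force: [-0.4, 0.2, -0.8]
gripper_width: 0.0155
```

Request:
{"method": "play_rows", "body": {
  "commands": [
    [1,0,0,0,0,0,0],
    [1,0,0,0,0,0,0],
    [1,0,0,0,0,0,0]
  ]
}}

```text
time_s: 5.45
tcp_pos: [0.5357, 0.0193, 0.0976]
tool_rot: [-90.0, -0.0, -89.3]
ft_force: [0.3, 0.6, -1.6]
gripper_width: 0.0155
```

```bash
python3 - <<'E'
from h import *
st()
snap('wrist','w5');snap('top','t5');crop('t5',80,150,330,260,'t5c',3.2)
E
```

```text
t 5.45 tcp [0.5357 0.0193 0.0976] rot [-9.000e+01 -1.000e-02 -8.925e+01] F [ 0.3   0.57 -1.59] w 0.0155 j [  1.9  20.7 110.2  -0.   49.    1.2]
```

View pics/w5.png

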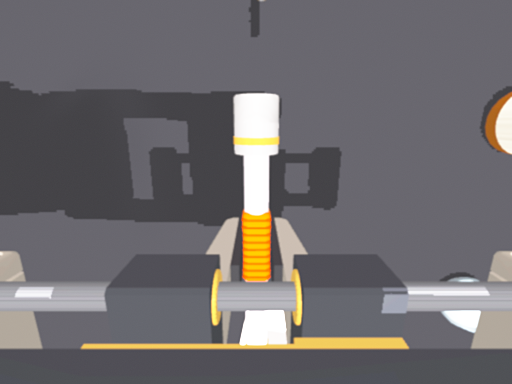

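View pics/t5c.png

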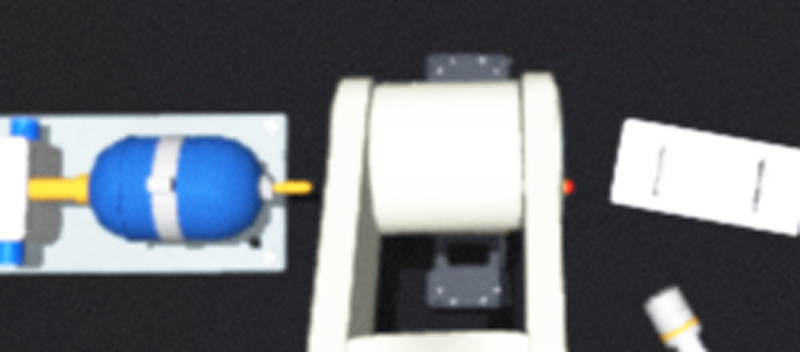

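Request:
{"method": "play_rows", "body": {
  "commands": [
    [1,0,0.035,0,0,0,0],
    [1,-0.03,0.073,0,0,0,0],
    [1,-0.08,0.073,0,0,0,0],
    [1,-0.08,0.073,0,0,0,0],
    [1,-0.08,0.073,0,0,0,0]
  ]
}}

```text
time_s: 6.18
tcp_pos: [0.5354, 0.0446, 0.0759]
tool_rot: [-90.0, -0.0, -89.1]
ft_force: [0.7, -0.4, -0.9]
gripper_width: 0.0157
```

Request:
{"method": "play_rows", "body": {
  "commands": [
    [1,0,0,0,0,0,0],
    [1,0,0,0,0,0,0],
    [1,0,0,0,0,0,0]
  ]
}}

```text
time_s: 6.55
tcp_pos: [0.5353, 0.044, 0.0758]
tool_rot: [-90.0, 0.0, -89.2]
ft_force: [-1.0, -1.1, -0.4]
gripper_width: 0.0156
```

```bash
python3 - <<'E'
from h import *
st()
snap('wrist','w6');snap('scene','s6');crop('s6',200,100,400,220,'s6c',4);crop('w6',180,0,340,220,'w6c',3.5)
E
```

```text
t 6.55 tcp [0.5353 0.044  0.0758] rot [-89.99   0.   -89.21] F [-0.97 -1.14 -0.44] w 0.0156 j [  4.5  22.7 110.9   0.   46.4   3.7]
```

View pics/w6c.png

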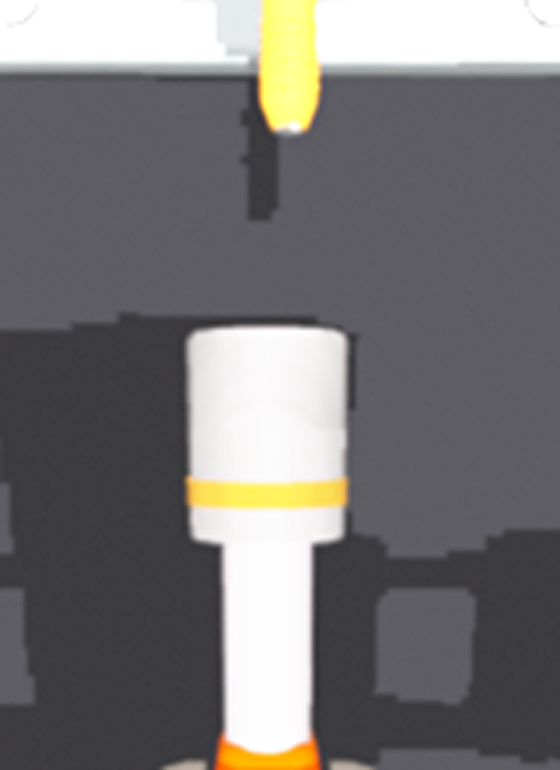

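View pics/s6c.png

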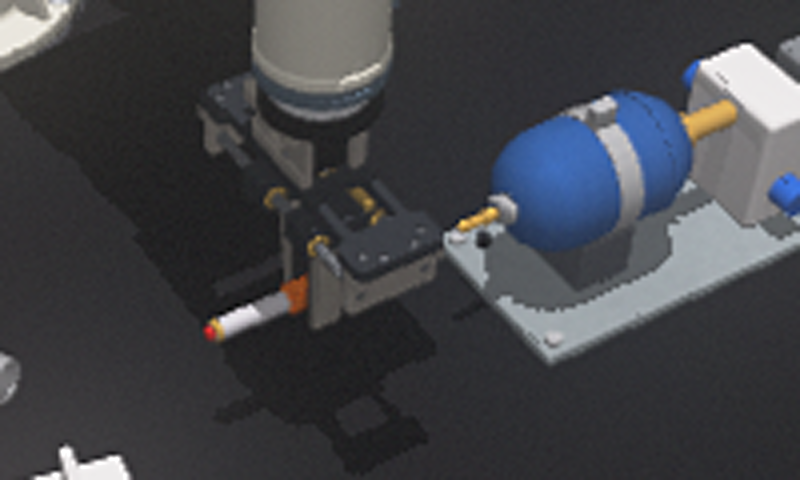

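```bash
python3 - <<'E'
from h import *
d=ld('w6'); c=lambda x,y:(180+x/3.5-.4,y/3.5-.4)
z=d['z_map']
def patch(x0,x1,y0,y1,name):
    P=[]
    (a,b),(e,f)=c(x0,y0),c(x1,y1)
    for v in range(int(b),int(f)+1):
        for u in range(int(a),int(e)+1):
            if z[v,u]>0: P.append(px(d,u,v))
    P=np.array(P); print(name,len(P),'x',np.median(P[:,0]).round(4),'zmax',np.sort(P[:,2])[-8:].round(4),'zmed',np.median(P[:,2]).round(4)); return P
patch(283,296,5,50,'stem far');patch(283,296,60,110,'stem near'); patch(258,278,345,400,'chuck'); patch(258,278,400,470,'chuck2'); patch(258,278,570,700,'tube'); patch(50,500,100,200,'bench')
for n,q,h in [('tip',(289,131),.095),('tipT',(289,131),.098),('stem0',(290,30),.095),('mouth',(267,328),.095),('ring',(267,493),.095)]: print(n,onz(d,*c(*q),h).round(4))
E
```

```text
stem far 64 x 0.5366 zmax [0.0996 0.0997 0.0997 0.0998 0.0998 0.0999 0.1003 0.1004] zmed 0.0987
stem near 80 x 0.5368 zmax [0.0995 0.0995 0.0997 0.0999 0.0999 0.1003 0.1004 0.1006] zmed 0.0984
chuck 112 x 0.5344 zmax [0.1075 0.1076 0.1077 0.1078 0.1078 0.1079 0.1079 0.108 ] zmed 0.1067
chuck2 147 x 0.5345 zmax [0.1077 0.1078 0.1078 0.1079 0.1079 0.108  0.1082 0.1085] zmed 0.1067
tube 263 x 0.5349 zmax [0.103  0.103  0.103  0.1031 0.1031 0.1032 0.1034 0.1034] zmed 0.1017
bench 3762 x 0.5349 zmax [0.0986 0.0987 0.0987 0.0988 0.0992 0.0992 0.0993 0.0999] zmed -0.0002
tip [0.537  0.1564 0.095 ]
tipT [0.537  0.1556 0.098 ]
stem0 [0.5369 0.1691 0.095 ]
mouth [0.5342 0.1298 0.095 ]
ring [0.5346 0.1054 0.095 ]
```

Request:
{"method": "play_rows", "body": {
  "commands": [
    [1,0,0,0.0087,0,0,0],
    [1,-0.03,0,0.0087,0,0,0],
    [1,-0.06,0,0.0087,0,0,0],
    [1,-0.06,0,0.0087,0,0,0],
    [1,-0.06,0,0.0087,0,0,0]
  ]
}}

```text
time_s: 7.28
tcp_pos: [0.5375, 0.0624, 0.0757]
tool_rot: [-90.0, -0.0, -89.2]
ft_force: [0.5, 0.2, -1.6]
gripper_width: 0.0156
```

Request:
{"method": "play_rows", "body": {
  "commands": [
    [1,0,0,0,0,0,0],
    [1,0,0,0,0,0,0]
  ]
}}

```text
time_s: 7.52
tcp_pos: [0.5376, 0.062, 0.0757]
tool_rot: [-90.0, -0.0, -89.2]
ft_force: [-0.2, 0.0, -0.8]
gripper_width: 0.0153
```

```bash
python3 - <<'E'
from h import *
st()
snap('wrist','w7');crop('w7',180,0,340,180,'w7c',4)
st()
E
```

```text
t 7.53 tcp [0.5376 0.062  0.0757] rot [-90.   -0.  -89.2] F [-0.22  0.05 -0.81] w 0.0153 j [  6.4  23.  110.4  -0.   46.6   5.6]
t 7.58 tcp [0.5376 0.062  0.0757] rot [-90.    -0.   -89.21] F [-0.3  -0.01 -1.61] w 0.0155 j [  6.4  23.  110.4  -0.   46.6   5.6]
```

View pics/w7c.png

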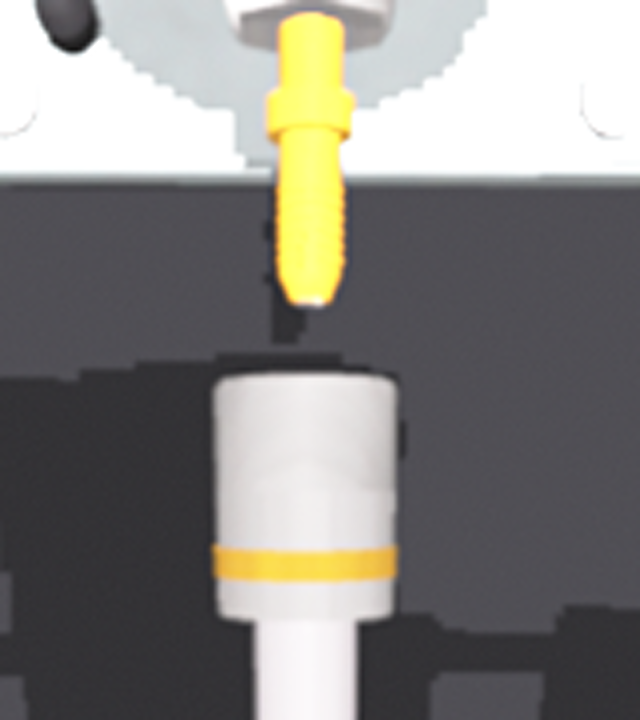

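Request:
{"method": "play_rows", "body": {
  "commands": [
    [1,-0.01,0,0.002,0,0,0],
    [1,-0.02,0,0.002,0,0,0],
    [1,-0.03,0,0.002,0,0,0],
    [1,-0.04,0,0.002,0,0,0],
    [1,-0.04,0,0.002,0,0,0]
  ]
}}

```text
time_s: 8.2
tcp_pos: [0.538, 0.0745, 0.0757]
tool_rot: [-90.0, 0.0, -89.2]
ft_force: [-0.4, -1.2, -2.4]
gripper_width: 0.0155
```

```bash
python3 - <<'E'
from h import *
st()
snap('wrist','w8');crop('w8',180,0,340,180,'w8c',4)
st()
E
```

```text
t 8.2 tcp [0.538  0.0745 0.0757] rot [-90.     0.   -89.17] F [-0.43 -1.23 -2.38] w 0.0155 j [  7.7  23.1 110.1   0.   46.7   6.9]
t 8.25 tcp [0.538  0.0743 0.0757] rot [-90.    -0.   -89.17] F [ 0.12 -0.29 -1.91] w 0.016 j [  7.7  23.1 110.1  -0.   46.7   6.9]
```

View pics/w8c.png

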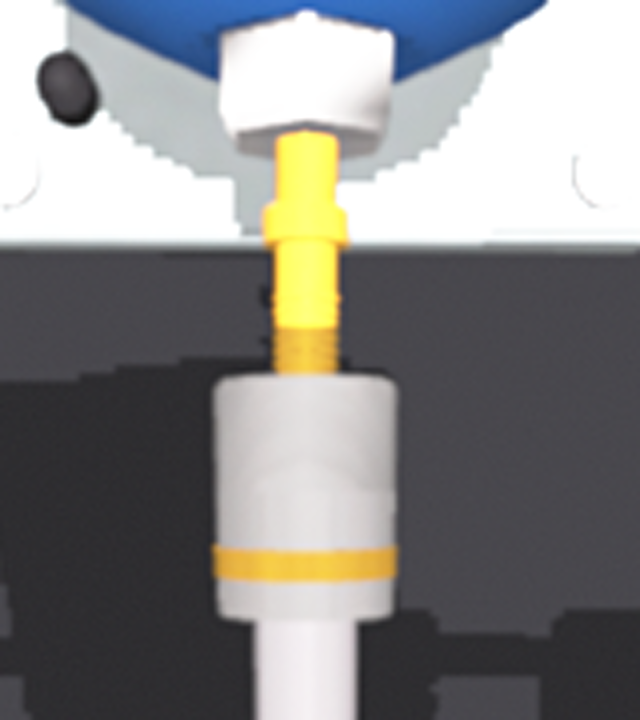

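Request:
{"method": "play_rows", "body": {
  "commands": [
    [1,-0.005,0,0,0,0,0],
    [1,-0.01,0,0,0,0,0],
    [1,-0.01,0,0,0,0,0]
  ]
}}

```text
time_s: 8.62
tcp_pos: [0.538, 0.0773, 0.0757]
tool_rot: [-90.0, 0.0, -89.2]
ft_force: [0.3, 0.5, -0.8]
gripper_width: 0.0158
```

Request:
{"method": "play_rows", "body": {
  "commands": [
    [1,-0.005,0,0,0,0,0],
    [1,-0.005,0,0,0,0,0],
    [1,-0.005,0,0,0,0,0]
  ]
}}

```text
time_s: 9.0
tcp_pos: [0.538, 0.0787, 0.0757]
tool_rot: [-90.0, 0.0, -89.2]
ft_force: [-0.6, 0.3, -1.9]
gripper_width: 0.0154
```

Request:
{"method": "play_rows", "body": {
  "commands": [
    [1,-0.004,0,0,0,0,0],
    [1,-0.004,0,0,0,0,0],
    [1,-0.004,0,0,0,0,0]
  ]
}}

```text
time_s: 9.38
tcp_pos: [0.5379, 0.0796, 0.0757]
tool_rot: [-90.0, -0.0, -89.2]
ft_force: [0.2, -4.7, -1.3]
gripper_width: 0.0153
```

Request:
{"method": "play_rows", "body": {
  "commands": [
    [1,-0.003,0,0,0,0,0],
    [1,-0.003,0,0,0,0,0],
    [1,-0.003,0,0,0,0,0]
  ]
}}

```text
time_s: 9.75
tcp_pos: [0.5379, 0.0805, 0.0757]
tool_rot: [-90.0, -0.0, -89.2]
ft_force: [0.4, -5.3, -0.2]
gripper_width: 0.0157
```

Request:
{"method": "play_rows", "body": {
  "commands": [
    [1,-0.003,0,0,0,0,0],
    [1,-0.003,0,0,0,0,0],
    [1,-0.003,0,0,0,0,0]
  ]
}}

```text
time_s: 10.12
tcp_pos: [0.5378, 0.0812, 0.0756]
tool_rot: [-90.0, -0.0, -89.2]
ft_force: [0.0, -5.8, -0.7]
gripper_width: 0.0155
```

```bash
python3 - <<'E'
from h import *
st()
snap('scene','s9');crop('s9',200,100,400,220,'s9c',4)
st()
E
```

```text
t 10.12 tcp [0.5378 0.0812 0.0756] rot [-9.001e+01 -4.000e-02 -8.918e+01] F [ 0.   -5.76 -0.66] w 0.0155 j [ 8.50e+00  2.32e+01  1.10e+02 -1.00e-01  4.68e+01  7.70e+00]
t 10.18 tcp [0.5379 0.0812 0.0757] rot [-9.001e+01 -4.000e-02 -8.918e+01] F [-0.7  -5.76 -1.72] w 0.0151 j [ 8.50e+00  2.32e+01  1.10e+02 -1.00e-01  4.68e+01  7.70e+00]
```

View pics/s9c.png

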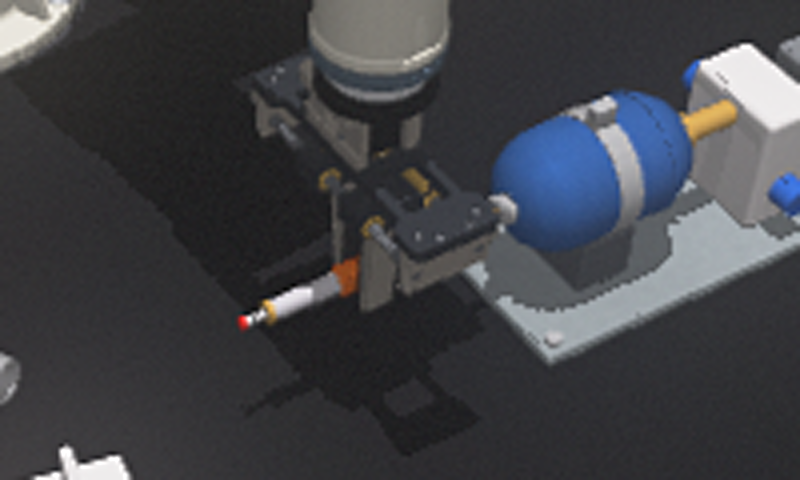

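The red rod end has moved out about 12 mm (crop pixel 245,322). Pushing on in small steps.

Request:
{"method": "play_rows", "body": {
  "commands": [
    [1,-0.003,0,0,0,0,0],
    [1,-0.003,0,0,0,0,0],
    [1,-0.003,0,0,0,0,0]
  ]
}}

```text
time_s: 10.55
tcp_pos: [0.5378, 0.0819, 0.0756]
tool_rot: [-90.0, -0.1, -89.2]
ft_force: [0.5, -7.6, -1.5]
gripper_width: 0.0156
```

Request:
{"method": "play_rows", "body": {
  "commands": [
    [1,-0.003,0,0,0,0,0],
    [1,-0.003,0,0,0,0,0],
    [1,-0.003,0,0,0,0,0]
  ]
}}

```text
time_s: 10.92
tcp_pos: [0.5378, 0.0825, 0.0756]
tool_rot: [-90.0, -0.1, -89.2]
ft_force: [0.7, -9.3, -1.3]
gripper_width: 0.0156
```

Request:
{"method": "play_rows", "body": {
  "commands": [
    [1,-0.003,0,0,0,0,0],
    [1,-0.003,0,0,0,0,0],
    [1,-0.003,0,0,0,0,0]
  ]
}}

```text
time_s: 11.3
tcp_pos: [0.5378, 0.0835, 0.0756]
tool_rot: [-90.0, -0.1, -89.2]
ft_force: [0.3, -9.8, -1.5]
gripper_width: 0.0154
```

Request:
{"method": "play_rows", "body": {
  "commands": [
    [1,-0.003,0,0,0,0,0],
    [1,-0.003,0,0,0,0,0],
    [1,-0.003,0,0,0,0,0]
  ]
}}

```text
time_s: 11.68
tcp_pos: [0.5378, 0.0844, 0.0756]
tool_rot: [-90.0, -0.1, -89.2]
ft_force: [0.7, -8.7, -0.6]
gripper_width: 0.0153
```

Request:
{"method": "play_rows", "body": {
  "commands": [
    [1,-0.002,0,0,0,0,0],
    [1,-0.002,0,0,0,0,0],
    [1,-0.002,0,0,0,0,0]
  ]
}}

```text
time_s: 12.05
tcp_pos: [0.5378, 0.0849, 0.0756]
tool_rot: [-90.0, -0.1, -89.2]
ft_force: [0.9, -9.3, -1.3]
gripper_width: 0.0157
```

Request:
{"method": "play_rows", "body": {
  "commands": [
    [1,-0.002,0,0,0,0,0],
    [1,-0.002,0,0,0,0,0],
    [1,-0.002,0,0,0,0,0]
  ]
}}

```text
time_s: 12.42
tcp_pos: [0.5378, 0.0855, 0.0756]
tool_rot: [-90.0, -0.1, -89.2]
ft_force: [0.6, -9.7, -1.8]
gripper_width: 0.0159
```

Force is on the pin plateau at about 9.5 N, so the pin is giving. Creeping to the hard seat.

Request:
{"method": "play_rows", "body": {
  "commands": [
    [1,-0.0015,0,0,0,0,0],
    [1,-0.0015,0,0,0,0,0],
    [1,-0.0015,0,0,0,0,0]
  ]
}}

```text
time_s: 12.8
tcp_pos: [0.5378, 0.0859, 0.0756]
tool_rot: [-90.0, -0.1, -89.2]
ft_force: [0.4, -10.3, -0.1]
gripper_width: 0.0153
```

Request:
{"method": "play_rows", "body": {
  "commands": [
    [1,-0.0015,0,0,0,0,0],
    [1,-0.0015,0,0,0,0,0],
    [1,-0.0015,0,0,0,0,0]
  ]
}}

```text
time_s: 13.18
tcp_pos: [0.5378, 0.0859, 0.0756]
tool_rot: [-90.0, -0.1, -89.2]
ft_force: [1.2, -12.7, -0.9]
gripper_width: 0.0154
```

Request:
{"method": "play_rows", "body": {
  "commands": [
    [1,-0.0015,0,0,0,0,0],
    [1,-0.0015,0,0,0,0,0],
    [1,-0.0015,0,0,0,0,0]
  ]
}}

```text
time_s: 13.55
tcp_pos: [0.5377, 0.086, 0.0756]
tool_rot: [-90.0, -0.2, -89.1]
ft_force: [0.2, -15.0, -0.9]
gripper_width: 0.0153
```

Request:
{"method": "play_rows", "body": {
  "commands": [
    [1,-0.001,0,0,0,0,0],
    [1,-0.002,0,0,0,0,0],
    [1,-0.003,0,0,0,0,0],
    [1,-0.003,0,0,0,0,0],
    [1,-0.003,0,0,0,0,0]
  ]
}}

```text
time_s: 14.18
tcp_pos: [0.5377, 0.0861, 0.0756]
tool_rot: [-90.0, -0.2, -89.1]
ft_force: [1.9, -18.3, 0.5]
gripper_width: 0.0156
```

Request:
{"method": "play_rows", "body": {
  "commands": [
    [1,0,0,0,0,0,0],
    [1,0,0,0,0,0,0]
  ]
}}

```text
time_s: 14.42
tcp_pos: [0.5377, 0.0861, 0.0756]
tool_rot: [-90.0, -0.2, -89.1]
ft_force: [0.5, -19.2, -0.0]
gripper_width: 0.0157
```

```bash
python3 - <<'E'
from h import *
st()
snap('scene','s10');crop('s10',200,100,400,220,'s10c',4)
st();snap('wrist','w10');crop('w10',180,0,340,180,'w10c',4);st()
E
```

```text
t 14.43 tcp [0.5377 0.0861 0.0756] rot [-90.03  -0.22 -89.13] F [ 4.900e-01 -1.916e+01 -1.000e-02] w 0.0157 j [  9.1  23.3 109.9  -0.3  46.9   8.4]
t 14.47 tcp [0.5377 0.0861 0.0756] rot [-90.03  -0.22 -89.13] F [  1.16 -19.14   0.15] w 0.0157 j [  9.1  23.3 109.9  -0.3  46.9   8.4]
t 14.53 tcp [0.5377 0.0861 0.0756] rot [-90.03  -0.22 -89.13] F [  1.09 -19.6    1.51] w 0.0151 j [  9.1  23.3 109.9  -0.3  46.9   8.4]
```

View pics/s10c.png

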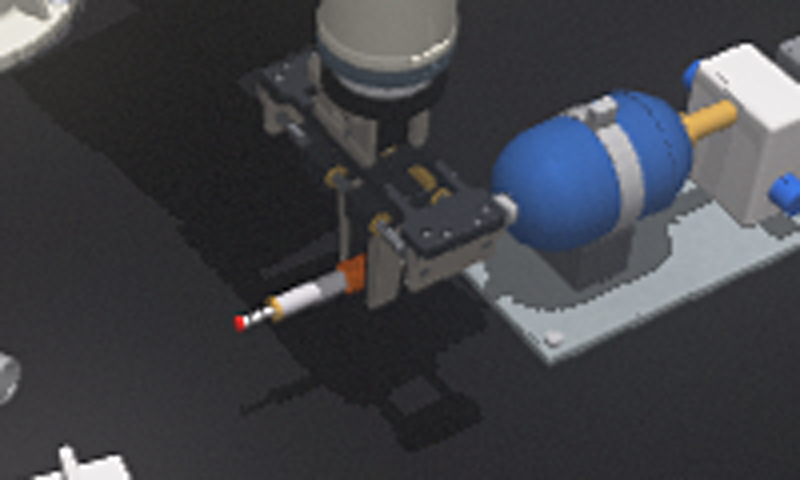

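View pics/w10c.png

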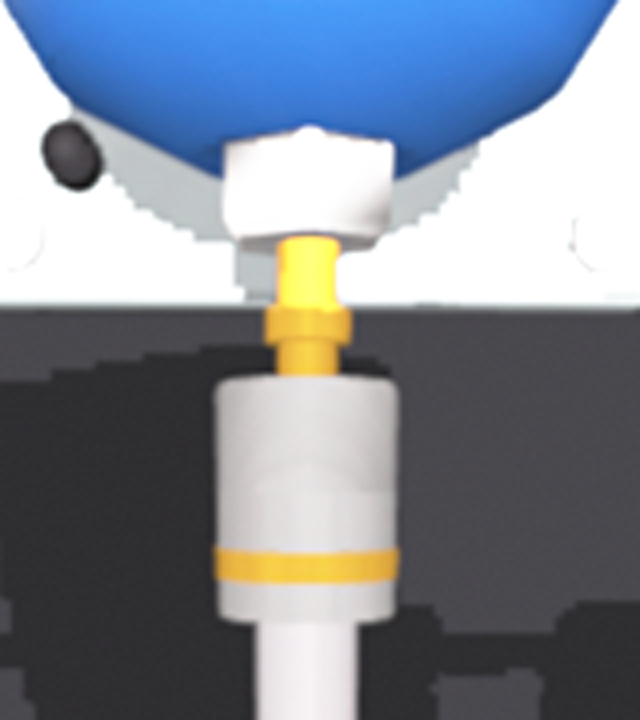

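Seated at about 19.3 N with the rod out. Holding for 2 s.

Request:
{"method": "play_rows", "body": {
  "commands": [
    [1,-0.0004,0,0,0,0,0],
    [1,-0.0004,0,0,0,0,0],
    [1,-0.0004,0,0,0,0,0],
    [1,-0.0004,0,0,0,0,0],
    [1,-0.0004,0,0,0,0,0]
  ]
}}

```text
time_s: 15.15
tcp_pos: [0.5377, 0.0862, 0.0756]
tool_rot: [-90.0, -0.2, -89.1]
ft_force: [1.0, -20.7, -0.5]
gripper_width: 0.0154
```

Request:
{"method": "play_rows", "body": {
  "commands": [
    [1,0,0,0,0,0,0],
    [1,0,0,0,0,0,0],
    [1,0,0,0,0,0,0],
    [1,0,0,0,0,0,0],
    [1,0,0,0,0,0,0]
  ]
}}

```text
time_s: 15.78
tcp_pos: [0.5377, 0.0861, 0.0756]
tool_rot: [-90.0, -0.2, -89.1]
ft_force: [0.9, -20.4, 0.4]
gripper_width: 0.0157
```

Request:
{"method": "play_rows", "body": {
  "commands": [
    [1,0,0,0,0,0,0],
    [1,0,0,0,0,0,0],
    [1,0,0,0,0,0,0],
    [1,0,0,0,0,0,0],
    [1,0,0,0,0,0,0]
  ]
}}

```text
time_s: 16.4
tcp_pos: [0.5377, 0.0862, 0.0756]
tool_rot: [-90.0, -0.2, -89.1]
ft_force: [1.1, -20.0, 0.2]
gripper_width: 0.0156
```

```bash
python3 - <<'E'
from h import *
st()
snap('scene','s11');crop('s11',200,100,400,220,'s11c',4)
import cv2
a=cv2.imread('pics/s10.png').astype(int);b=cv2.imread('pics/s11.png').astype(int);print(abs(a-b).max(2)[170:190,250:275].max())
E
```

```text
t 16.4 tcp [0.5377 0.0862 0.0756] rot [-90.03  -0.23 -89.13] F [  1.09 -19.96   0.16] w 0.0156 j [  9.1  23.3 109.9  -0.3  46.9   8.4]
21
```

Request:
{"method": "play_rows", "body": {
  "commands": [
    [1,0.01,0,0,0,0,0],
    [1,0.03,0,0,0,0,0],
    [1,0.06,0,0,0,0,0],
    [1,0.1,0,0,0,0,0],
    [1,0.15,0,0,0,0,0]
  ]
}}

```text
time_s: 17.08
tcp_pos: [0.5385, 0.0433, 0.0757]
tool_rot: [-90.0, 0.0, -89.2]
ft_force: [0.5, 0.4, -0.6]
gripper_width: 0.0157
```

Request:
{"method": "play_rows", "body": {
  "commands": [
    [1,0,0,0,0,0,0],
    [1,0,0,0,0,0,0]
  ]
}}

```text
time_s: 17.32
tcp_pos: [0.5385, 0.0438, 0.0757]
tool_rot: [-90.0, 0.0, -89.2]
ft_force: [-0.0, -0.5, -1.9]
gripper_width: 0.0155
```

```bash
python3 - <<'E'
from h import *
st()
snap('scene','s12');crop('s12',180,100,380,220,'s12c',4);snap('wrist','w12')
crop('w12',150,0,370,330,'w12c',2.4)
row((.5539,-.1821,.1256),(-90.0,0,-100.12))
E
```

```text
t 17.32 tcp [0.5385 0.0438 0.0757] rot [-9.000e+01  1.000e-02 -8.923e+01] F [-0.05 -0.51 -1.93] w 0.0155 j [  4.5  22.9 110.5   0.   46.6   3.7]
row [ 0.7547 -0.1665  0.0407] [-0.      0.0911 -0.0001]
```

View pics/s12c.png

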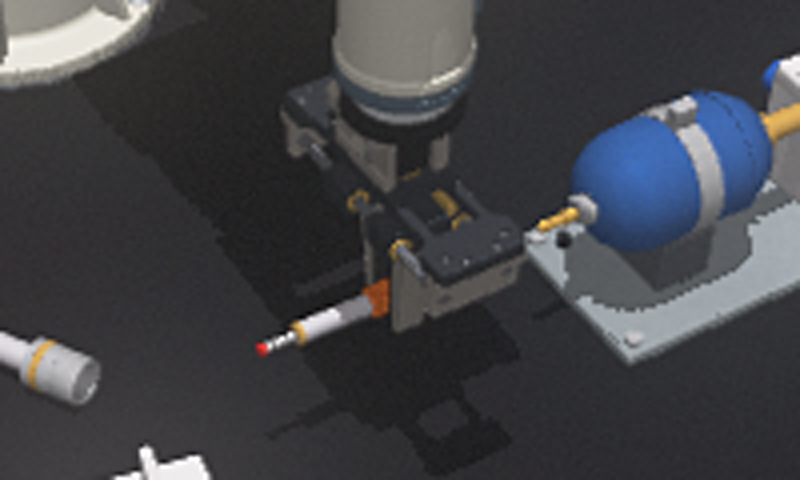

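View pics/w12c.png

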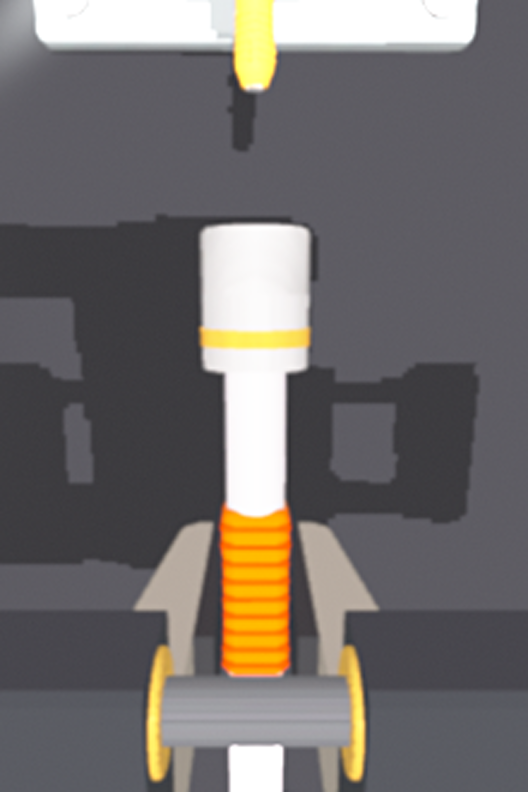

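The gauge is off with the rod still out, and it sits straight in the grip. Carrying it back above the rest.

Request:
{"method": "play_rows", "body": {
  "commands": [
    [1,0.05,-0.09,0,0,0,0],
    [1,0.2,-0.1665,0.01,0,0.03,0],
    [1,0.38,-0.1665,0.02,0,0.06,0],
    [1,0.55,-0.1665,0.03,0,0.0911,0],
    [1,0.68,-0.1665,0.0407,0,0.0911,0]
  ]
}}

```text
time_s: 18.05
tcp_pos: [0.5537, -0.1615, 0.1258]
tool_rot: [-90.0, -0.0, -100.2]
ft_force: [0.1, -0.5, -1.8]
gripper_width: 0.016
```

Request:
{"method": "play_rows", "body": {
  "commands": [
    [1,0,0,0,0,0,0],
    [1,0,0,0,0,0,0],
    [1,0,0,0,0,0,0]
  ]
}}

```text
time_s: 18.42
tcp_pos: [0.5534, -0.1586, 0.1255]
tool_rot: [-90.0, 0.0, -100.0]
ft_force: [0.1, 1.3, -1.9]
gripper_width: 0.0154
```

```bash
python3 - <<'E'
from h import *
st()
row((.5539,-.1821,.1256),(-90.0,0,-100.12))
E
```

```text
t 18.43 tcp [ 0.5534 -0.1586  0.1255] rot [-9.0030e+01  2.0000e-02 -1.0004e+02] F [ 0.11  1.33 -1.85] w 0.0154 j [-16.2  21.7 104.2   0.   54.2  -6.1]
row [ 0.0768 -0.0002  0.0152] [ 0.0002  0.0006 -0.0001]
```

Request:
{"method": "play_rows", "body": {
  "commands": [
    [1,0.04,0,0.008,0,0,0],
    [1,0.0768,0,0.0152,0,0.0006,0],
    [1,0.0768,0.1,0.0152,0,0.0006,0],
    [1,0.0768,0.2,0.0152,0,0.0006,0],
    [1,0.0768,0.26,0.0152,0,0.0006,0]
  ]
}}

```text
time_s: 19.05
tcp_pos: [0.5534, -0.1838, 0.0463]
tool_rot: [-90.1, 0.0, -100.2]
ft_force: [0.0, 0.3, -1.1]
gripper_width: 0.0158
```

Request:
{"method": "play_rows", "body": {
  "commands": [
    [1,0,0,0,0,0,0],
    [1,0,0,0,0,0,0]
  ]
}}

```text
time_s: 19.3
tcp_pos: [0.5547, -0.1837, 0.0484]
tool_rot: [-89.9, -0.0, -100.2]
ft_force: [0.1, 0.3, -0.3]
gripper_width: 0.0156
```

```bash
python3 - <<'E'
from h import *
st()
row((.5539,-.1821,.0260),(-90.0,0,-100.12))
snap('wrist','w13');crop('w13',150,80,370,330,'w13c',3);snap('scene','s13');crop('s13',130,150,280,270,'s13c',5)
E
```

```text
t 19.3 tcp [ 0.5547 -0.1837  0.0484] rot [-8.993e+01 -1.000e-02 -1.002e+02] F [ 0.1   0.34 -0.33] w 0.0156 j [-18.5  28.4 105.8   0.   45.8  -8.3]
row [-0.0049  0.0748 -0.0037] [-0.0006 -0.0006  0.0001]
```

View pics/w13c.png

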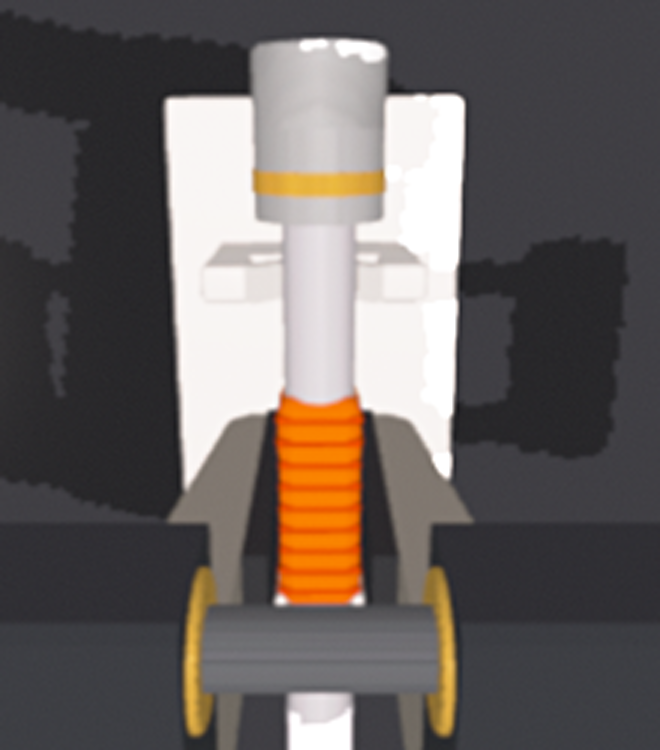

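View pics/s13c.png

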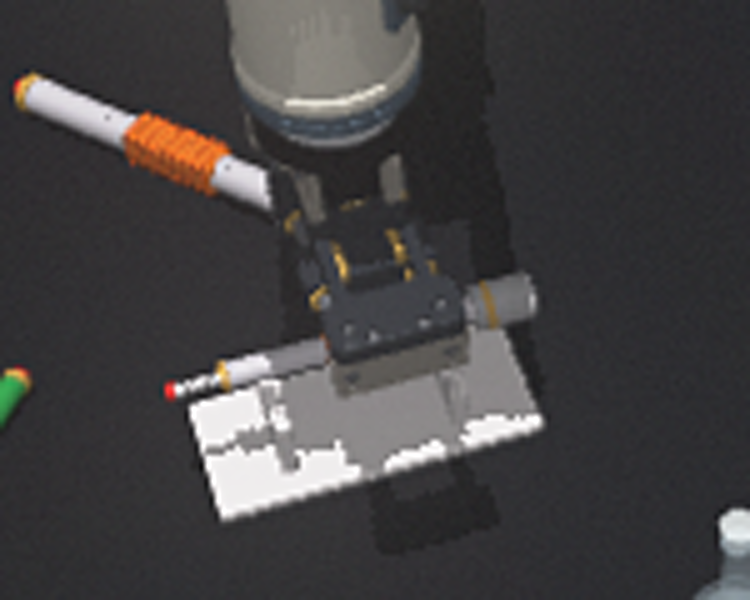

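Request:
{"method": "play_rows", "body": {
  "commands": [
    [1,-0.003,0.02,-0.003,0,0,0],
    [1,-0.005,0.04,-0.003,0,0,0],
    [1,-0.005,0.055,-0.003,0,0,0],
    [1,-0.005,0.066,-0.003,0,0,0],
    [1,-0.005,0.066,-0.003,0,0,0]
  ]
}}

```text
time_s: 20.02
tcp_pos: [0.5532, -0.1817, 0.0274]
tool_rot: [-90.0, 0.0, -100.2]
ft_force: [0.5, -0.5, -0.6]
gripper_width: 0.0156
```

Request:
{"method": "play_rows", "body": {
  "commands": [
    [1,0,0,0,0,0,0],
    [1,0,0,0,0,0,0]
  ]
}}

```text
time_s: 20.27
tcp_pos: [0.5535, -0.1818, 0.028]
tool_rot: [-90.0, -0.0, -100.2]
ft_force: [0.5, -0.4, -0.1]
gripper_width: 0.0155
```

```bash
python3 - <<'E'
from h import *
st()
row((.5539,-.1821,.0256),(-90.0,0,-100.12))
E
```

```text
t 20.27 tcp [ 0.5535 -0.1818  0.028 ] rot [ -89.98   -0.   -100.2 ] F [ 0.5  -0.45 -0.12] w 0.0155 j [-18.3  30.  106.4  -0.   43.5  -8.1]
row [0.0007 0.008  0.0014] [-0.0001 -0.0006  0.    ]
```

Request:
{"method": "play_rows", "body": {
  "commands": [
    [1,0,0.004,0.0014,0,0,0],
    [1,0,0.008,0.0014,0,0,0],
    [1,0,0.008,0.0014,0,0,0],
    [1,0,0.008,0.0014,0,0,0]
  ]
}}

```text
time_s: 20.78
tcp_pos: [0.554, -0.1819, 0.0255]
tool_rot: [-90.0, -0.0, -100.2]
ft_force: [0.1, 0.5, 0.8]
gripper_width: 0.0158
```

```bash
python3 - <<'E'
from h import *
st()
snap('wrist','w14');crop('w14',150,80,370,330,'w14c',3)
E
```

```text
t 20.77 tcp [ 0.554  -0.1819  0.0255] rot [ -89.98   -0.   -100.19] F [0.08 0.54 0.85] w 0.0158 j [-18.3  30.3 106.4  -0.   43.3  -8.1]
```

View pics/w14c.png

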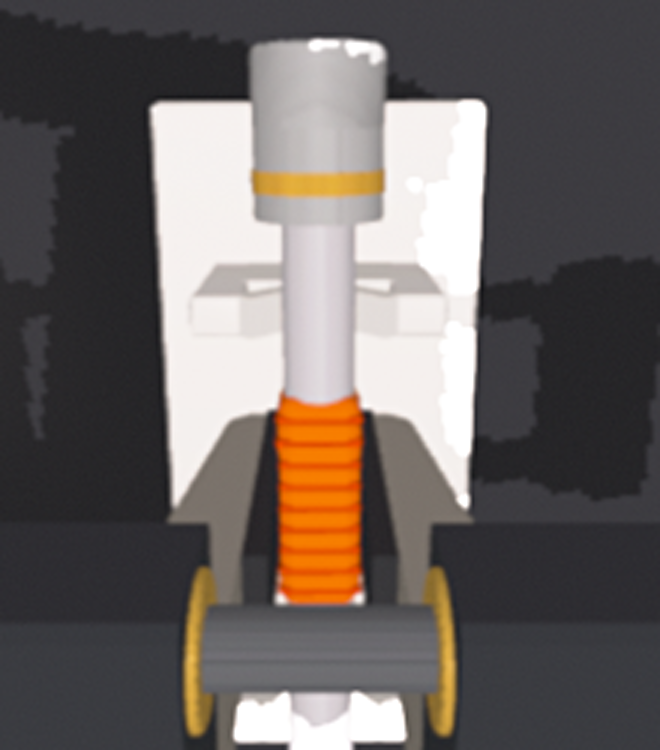

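The view matches the picture taken just after the first grasp, and the weight is off the wrist (Fz from -1.5 to +0.8 N). Opening with the arm held still, then rising.

Request:
{"method": "play_rows", "body": {
  "commands": [
    [0.8,0,0,0,0,0,0],
    [0.7,0,0,0,0,0,0],
    [0.5,0,0,0,0,0,0],
    [0.4,0,0,0,0,0,0],
    [0.4,0,0,0,0,0,0]
  ]
}}

```text
time_s: 21.45
tcp_pos: [0.5538, -0.1818, 0.0254]
tool_rot: [-90.0, 0.0, -100.2]
ft_force: [-0.4, 0.8, 0.7]
gripper_width: 0.0546
```

```bash
python3 - <<'E'
from h import *
st()
snap('wrist','w15');crop('w15',150,80,370,330,'w15c',3)
E
```

```text
t 21.45 tcp [ 0.5538 -0.1818  0.0254] rot [ -90.     0.  -100.2] F [-0.35  0.79  0.69] w 0.0546 j [-18.3  30.3 106.4   0.   43.3  -8.1]
```

View pics/w15c.png

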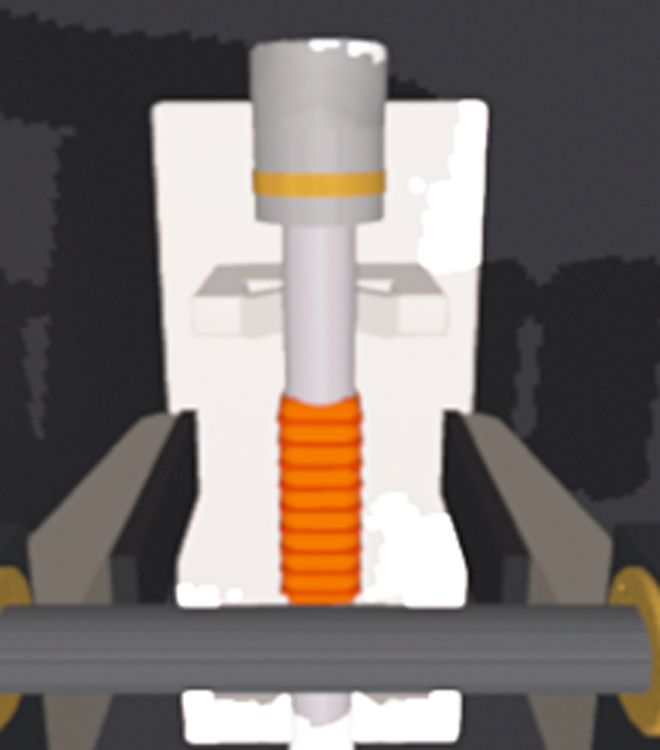

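The gauge rests in the notches, unmoved, and the fingers are clear. Rising straight up.

Request:
{"method": "play_rows", "body": {
  "commands": [
    [0.3,0,-0.05,0,0,0,0],
    [0.2,0,-0.15,0,0,0,0],
    [0.2,0,-0.3,0,0,0,0],
    [0.2,0,-0.45,0,0,0,0],
    [0.2,0,-0.5,0,0,0,0]
  ]
}}

```text
time_s: 22.12
tcp_pos: [0.5553, -0.1824, 0.1793]
tool_rot: [-89.7, -0.0, -100.2]
ft_force: [-0.2, 0.1, -0.8]
gripper_width: 0.0732
```

Request:
{"method": "play_rows", "body": {
  "commands": [
    [0.2,0.0,0,-0.2,0,0,0],
    [0.2,0,0,-0.4,0,0,0],
    [0.2,0,0,-0.4,0,0,0],
    [0.2,0,0,-0.4,0,0,0]
  ]
}}

```text
time_s: 22.62
tcp_pos: [0.4364, -0.1609, 0.1758]
tool_rot: [-89.9, -0.0, -100.2]
ft_force: [0.5, 0.5, -0.5]
gripper_width: 0.0734
```

```bash
python3 - <<'E'
from h import *
st()
snap('scene','s16');crop('s16',150,180,260,260,'s16c',7);snap('wrist','w16')
E
```

```text
t 22.62 tcp [ 0.4364 -0.1609  0.1758] rot [-8.9930e+01 -1.0000e-02 -1.0021e+02] F [ 0.53  0.5  -0.47] w 0.0734 j [-20.4   8.5 114.9   0.   56.6 -10.2]
```

View pics/s16c.png

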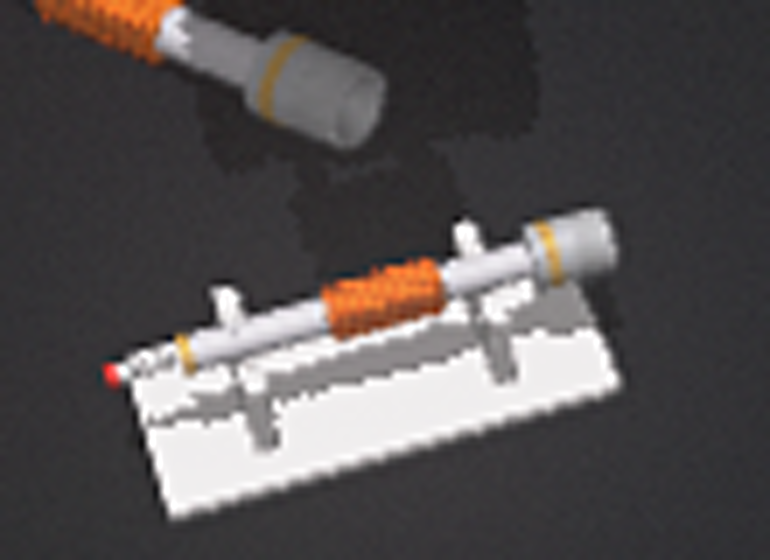

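View pics/s16.png

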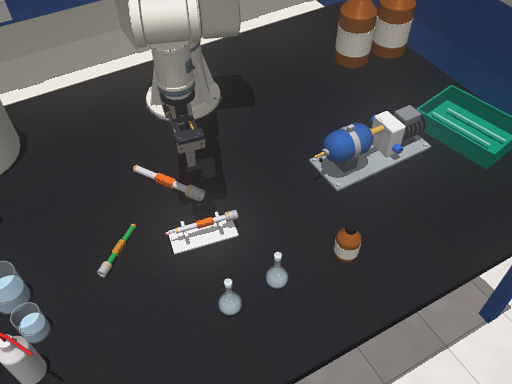

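Request:
{"method": "play_rows", "body": {
  "commands": [
    [0.2,0,0,0,0,0,0],
    [0.2,0,0,0,0,0,0]
  ]
}}

```text
time_s: 22.98
tcp_pos: [0.4362, -0.1607, 0.1752]
tool_rot: [-90.0, 0.0, -100.2]
ft_force: [0.2, 0.1, 0.1]
gripper_width: 0.0733
```

```bash
python3 - <<'E'
from h import *
st(); print(env.hand_in())
E
```

```text
t 22.98 tcp [ 0.4362 -0.1607  0.1752] rot [-9.0020e+01  1.0000e-02 -1.0019e+02] F [0.19 0.07 0.09] w 0.0733 j [-20.4   8.6 114.9   0.   56.6 -10.2]
the job is handed in; nothing more can be done
None
```

I gauged the vessel with the small orange gauge and laid it back in the rest's notches with its rod still out. I handed the job in at 23 s.

- **Push:** I felt for the stem end. The pin gave at about 9.5 N, then the chuck seated. I held it for about 2 s, with sampled readings between 19 and 21 N.
- **Final pictures:** the tube lies in both notches with the rod visibly out, the flasks and bottle look unmoved, and the gripper is clear of everything.
- **Not checked:** I estimated the rod's travel only by eye, at about 23–25 mm. I compared its position before and after the hold with one rough image difference, which showed small changes and settled nothing. The force was sampled at the end of each move call, so short peaks between samples were not seen.

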